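# Check the undersides of washed tube racks and reject the one without a boss

## Task

The tube racks standing on the draining mat are back from washing. Tip every one of them over onto its side on the mat so that its underside can be seen, and look for the round locating boss in the middle of it. A rack that turns out to have no boss goes from there into the steel tray, set down flat on its side without being dropped; leave the sound racks lying on their sides on the mat and everything else where it stands.

Things in the scene. Friction and masses are not known exactly. Their poses are not given: they have to be found in the camera images.
- rack_a: Sound tube rack, pale grey plastic, 40 (x) x 92 (y) x 62 mm (z, up in use), ~0.11 kg, upright at first. Origin: underside centre, at sole level. Feet: 12 mm bars across both ends, z 0-10 mm. Flange 40 x 92 mm, z 10-15. Wells 20 mm wide (x), z 15-54. Top plate 24 x 92, z 54-62. Sound: a round boss, 26 mm across, 9 mm high, stands under the flange in the middle of the 68 mm gap between the feet.
- rack_b: Second sound rack, same as rack_a, with its boss. How the racks tip: pushed 60 to 90 mm along its x, 40 mm or more above the mat, a rack tips over the long edge of its feet, past about 37 degrees falls by itself and lies on its side on flange edge and top plate edge, its z axis about 100 degrees from upright: the underside looks level and a little up. Pushed low it slides.
- rack_c: Defective rack, the only one to reject: same as rack_a and in any of the three places, but its boss is missing, the gap between its feet is empty. Lying, it is about 40 mm high; it can be gripped from above, tilted 10 degrees to suit, across the 52 mm from the flange's underside (z = 10 mm, between the feet) to the top (z = 62 mm).
- rack_a_mid (a point): Middle of rack_a: on its axis, 36 mm above the soles of its feet (z = 36 mm in its own axes).
- rack_b_mid (a point): Middle of rack_b: on its axis, 36 mm above the soles of its feet.
- rack_c_mid (a point): Middle of rack_c: on its axis, 36 mm above the soles of its feet. With the rack lying on its side this point is about 16 mm above the floor it lies on.
- drain_mat: Fixed flat blue-grey draining mat, 280 (its x) x 470 (its y) x 3 mm; the origin is the centre of its underside, on the work surface. The racks stand in a row along its y.
- reject_tray: Fixed open steel tray for rejects, 200 (its x) x 150 (its y) x 25 mm outside, walls and floor 3 mm; origin at the centre of its underside on the work surface, z up. It stands to the left or the right of the mat.
- tray_floor (a point): Centre of the tray's inner floor, 3 mm above the work surface, with the tray's axes. The clear floor is 194 (x) x 144 (y) mm.
- tube_stand: Bystander: loose black tube stand 130 x 172 x 32 mm, partly filled with tubes with purple caps up to 87 mm high, on the other side of the mat from the tray. Origin at the centre of its underside. Leave it alone.
- spray_bottle: Bystander: white spray bottle, 58 mm in diameter, 162 mm high, at a far corner of the mat. Origin at the centre of its underside. Leave it alone.
- swab_box: Bystander: pale blue carton of swabs, 80 x 120 x 50 mm, at a far corner of the mat. Origin at the centre of its underside. Leave it alone.
Mind the look-alikes: they are no part of the job. Leave any brown look-alike of the rack_b alone.

How it is judged:
By the outcome, as a careful person would: the job done as asked, in the order asked, and still so for the second after the job is handed in, with the robot touching nothing.
It also fails if it takes over 64 s, if anything falls off the work surface, if the arm or the gripper's body presses on something with over 40 N, if the wrist force passes 120 N, or if a joint passes its speed limit or range.

## Robot

A 7-joint arm with a two-finger parallel gripper is mounted at the origin on the work surface. World frame = base frame: x ahead of the robot, y to its left, z up, the work surface at z = 0. Lengths are in m, angles in rad, forces in N, time in s.
With the tool pointing down it reaches from about 0.35 to 0.9 m from the base axis. Payload 8.1 kg.
Tool frame: the origin (TCP) lies midway between the tips of the shut fingers; the grasp point (between the pads) lies 19 mm behind it; z points along the fingers, x is the direction in which the jaws open and shut, and the axes are right-handed (so a half turn about z gives the same grasp; the last joint's range is limited). The gripper opens to 92 mm and grips with 3 to 60 N. Pads are 19 mm wide; open, the fingers measure 130 mm over their backs; the gripper's body (75 mm by 190 mm) begins 47 mm behind the grasp point.
Start: joints at [-1.425, 0.434, 0.025, 1.573, -0.012, 1.134, -0.075], TCP at [0.154, 0.606, 0.227] pointing down, gripper open.
Joint ranges: [-2.62, 2.62], [-0.44, 2.09], [-1.27, 1.32], [0.08, 2.57], [-1.32, 4.46], [0.12, 2], [-2.74, 2.74]. Speed limits (rad/s): [2.22, 2.22, 3.01, 3.01, 3.14, 3.14, 3.14].

## Interface

Orientations are given as a rotation vector (axis times angle).
In Python, from cell import arm gives the robot as it stands. The module is installed in compiled form; this text tells all that it offers.
- The arm moves only by the tool play_rows, never from a script. Its argument "motion" is a list of rows, each a list of 7 numbers: the gripper's target within -1 to 1 (fully open at 1, half-way at 0, shut at -1), then the shift along the tool's x, y, z in mm, then the turn, a rotation vector about the tool's x, y, z in rad. In form: [[claw, tx, ty, tz, ax, ay, az], ...]. A call has 1 to 10 rows; each row is the pose to reach, as a shift and turn from the pose measured when the call began, along the tool's axes at that moment; what a row does not reach only later rows make up. A row lasts 1/10 s, in which the tool goes at most 50 mm and 8.59 degrees, less where a joint would pass 70% of its speed; a pose out of reach is approached as far as the arm can. A call with a gripper value outside its range is refused whole. The fingers move at their own pace and stop on an object; "force" is the grip in N (left out, the last holds). Time passes only in rows, so rows that repeat a pose let the fingers close. It gives the time, the measured TCP pose, the force and the opening at its end, in the units of the state.
- arm.observe(): the state, without advancing time (a new reading comes with each control period).
- arm.get_image(name): name is "side" or "top" or "wrist"; returns a dict with "img" (480x640x3 uint8, blue, green, red), "depth" (480x640 float32, m along the optical axis (not along the pixel's ray), 0 where there is no reading), "K" (3x3 intrinsics, pixels), "rvec" (rotation vector, rad) and "tvec" (3), from world to camera coordinates, as OpenCV has them. Camera axes: x right, y down, z forward; pixel columns grow to the right and rows downward; lengths in m; the calibration is good to about 2 mm. A picture is of the moment at which its call begins.
- arm.sign_off(): hands the job in, once; it reports no verdict.
Trained networks look in a picture, given as the dict that the camera call returned (one of the last four; its "shot" number tells which), for a name from the list of things; names that differ only in an ending like _2 or _b are one class to them, and where a whole thing is asked for, a point or a joint stands for the part that bears it (a point fixed in the world has none). Each returns a list of dicts, best first, with "score" (0 to 1); they miss things now and then, are a little off and sometimes report something else, mostly with a low value. They report only what shows in the picture. A call takes as long as a camera call. They do not tell look-alikes from the thing itself.
- arm.look_for(picture, query): "box" ([left, top, width, height] as shares, 0 to 1, of the picture: columns of its width, rows of its height, round what is visible of it).
The state is a dict: "clock": time; "joints": joint angles; "dq": joint speeds; "joint_efforts": joint torques, N m; "position": TCP position; "ee_rot": TCP orientation; "force": force on the tool from outside, world axes, zero at the start; "ft_torque": the same for the moment, N m; "width": opening from 0.0 (shut) to 1.0 (fully open).
Only numpy, scipy, OpenCV 4.12 (cv2) and the standard library are available. Lean on these libraries where they do the work, as an engineer would, in place of code of your own. Each camera call takes 0.05 s, during which the arm holds its last target. There are 200 camera calls.

## Working session

There is one attempt and no reset: what is moved stays moved. The work goes in short steps, Python scripts to look and compute and a tool call to move; the robot and the scene stay as the last step left them, time stands still between calls to the robot, and variables do not carry over. Pictures are saved under pics/ and viewed, on a budget of 10 in all, crops included, one or two more only if the job needs it, and the job is handed in when it is done.

Besides the shell and the picture viewer there is one more tool, called after ">>>" as name(argument=value, ...), one argument or row to a line, values as JSON. play_rows: Moves the arm, as the interface text tells. Its arguments: {"type":"object","properties":{"motion":{"type":"array"},"force":{"type":"number"}},"required":["motion"]}

```bash
mkdir -p pics
cat > h.py <<'E'
import numpy as np, cv2
from cell import arm
from scipy.spatial.transform import Rotation as R
def shot(n,f=None):
    p=arm.get_image(n)
    if f: cv2.imwrite('pics/'+f,p['img'])
    return p
def cloud(p):
    d=p['depth'];v,u=np.mgrid[:480,:640];K=p['K']
    c=np.stack([(u-K[0,2])/K[0,0]*d,(v-K[1,2])/K[1,1]*d,d],-1)
    Rm=R.from_rotvec(np.ravel(p['rvec'])).as_matrix()
    w=(c-np.ravel(p['tvec']))@Rm
    w[d==0]=np.nan
    return w
def st():
    s=arm.observe();print(round(s['clock'],2),np.round(s['position'],4),np.round(R.from_rotvec(s['ee_rot']).as_matrix(),3).tolist(),np.round(s['force'],1),round(s['width'],3),np.round(s['joints'],2));return s
E
python3 - <<'E'
from h import *
st()
a=shot('top','t1.png');b=shot('side','s1.png')
cv2.imwrite('pics/ts1.png',cv2.resize(np.hstack([a['img'],b['img']]),(800,300)))
for p in (a,b):
    w=cloud(p)
    for q in ['rack_a','drain_mat','reject_tray','tube_stand','spray_bottle','swab_box']:
        for r in arm.look_for(p,q)[:6]:
            x,y,ww,hh=np.array(r['box'])*[640,480,640,480]
            sub=w[int(y):int(y+hh)+1,int(x):int(x+ww)+1].reshape(-1,3)
            print(q,round(r['score'],2),np.round([x,y,ww,hh]),np.round(w[min(479,int(y+hh/2)),min(639,int(x+ww/2))],3))
E
```

```text
0.0 [0.1538 0.6052 0.2259] [[0.246, 0.969, -0.0], [0.969, -0.246, -0.002], [-0.002, 0.0, -1.0]] [ 0.3 -1.5 -0.1] 0.999 [-1.42  0.44  0.02  1.57 -0.01  1.13 -0.08]
rack_a 0.94 [337. 220.  41.  23.] [ 0.575 -0.12   0.066]
rack_a 0.92 [208. 232.  46.  23.] [0.55  0.163 0.065]
rack_a 0.8 [422. 329.  35.  48.] [ 0.305 -0.289  0.058]
rack_a 0.65 [345. 145.  39.  24.] [ 0.748 -0.141  0.058]
rack_a 0.59 [503. 183.  51.  27.] [ 0.647 -0.507  0.061]
rack_a 0.58 [274. 249.  41.  14.] [0.519 0.022 0.065]
drain_mat 0.82 [198. 194. 204. 130.] [0.514 0.01  0.065]
reject_tray 0.86 [ 94. 238.  78.  95.] [0.464 0.41  0.005]
reject_tray 0.36 [206. 232.  47.  23.] [0.55  0.168 0.066]
tube_stand 0.87 [437. 236.  81.  62.] [ 0.488 -0.373  0.088]
spray_bottle 0.55 [124. 168.  47.  33.] [0.678 0.343 0.108]
swab_box 0.72 [431. 156.  53.  43.] [ 0.697 -0.354  0.053]
swab_box 0.45 [ 98. 235.  70.  97.] [0.468 0.41  0.005]
swab_box 0.32 [337. 221.  44.  24.] [ 0.576 -0.127  0.022]
rack_a 0.78 [273. 177.  30.  40.] [0.546 0.141 0.061]
rack_a 0.76 [256. 349.  43.  48.] [ 0.294 -0.299  0.037]
rack_a 0.72 [375. 188.  36.  31.] [ 0.786 -0.002  0.041]
rack_a 0.7 [462. 356.  34.  57.] [ 0.645 -0.526  0.039]
rack_a 0.69 [292. 218.  25.  44.] [ 0.511 -0.014  0.058]
rack_a 0.63 [399. 223.  35.  48.] [ 0.749 -0.159  0.045]
drain_mat 0.98 [219. 171. 185. 163.] [ 0.519 -0.035  0.025]
drain_mat 0.29 [177. 131.  88.  60.] [ 0.466  0.429 -0.   ]
tube_stand 0.97 [340. 324.  89.  99.] [ 0.492 -0.403  0.029]
spray_bottle 0.56 [290. 110.  18.  48.] [0.68  0.332 0.088]
swab_box 0.59 [420. 290.  64.  59.] [ 0.69  -0.374  0.05 ]
swab_box 0.58 [332. 246.  39.  42.] [ 0.573 -0.138  0.047]
```

View pics/t1.png

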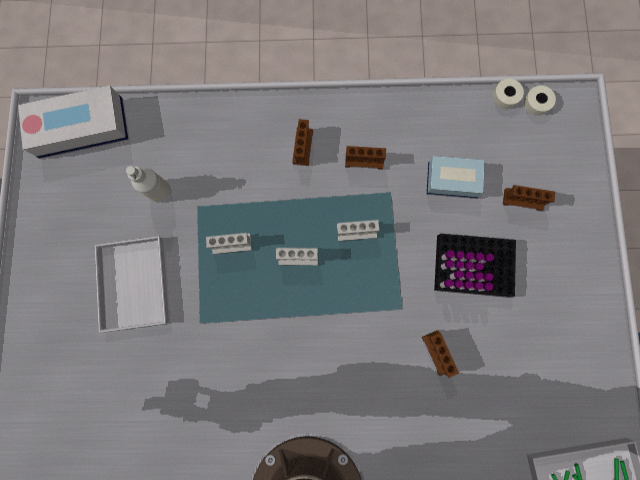

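View pics/s1.png

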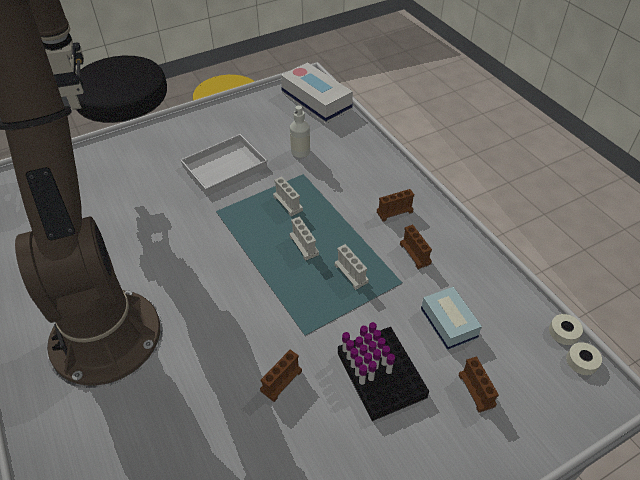

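Three pale racks are on the mat at top-image px (229,243), (297,256) and (358,230). The look-alikes are the brown racks at (302,142), (365,157), (528,197) and (440,353), all off the mat, so I leave those alone. Next: precise poses and a close crop.

Run:
```python
from h import *
for n in('top','side','wrist'):
    p=shot(n); print(n,'cam at',np.round(-R.from_rotvec(np.ravel(p['rvec'])).as_matrix().T@np.ravel(p['tvec']),3), 'K',np.round(p['K'][0],0))
    if n=='wrist':
        s=arm.observe();T=R.from_rotvec(s['ee_rot']).as_matrix();c=-R.from_rotvec(np.ravel(p['rvec'])).as_matrix().T@np.ravel(p['tvec'])
        print('wrist in tool',np.round(T.T@(c-s['position']),3),np.round(R.from_rotvec(np.ravel(p['rvec'])).as_matrix()@T,2).tolist());continue
    w=cloud(p);hsv=cv2.cvtColor(p['img'],cv2.COLOR_BGR2HSV)
    print('mat hsv',hsv[290,300] if n=='top' else '')
    if n=='top':
        cv2.imwrite('pics/c1.png',cv2.resize(p['img'][180:340,180:420],None,fx=3,fy=3,interpolation=cv2.INTER_CUBIC))
        m=(abs(hsv[...,0].astype(int)-hsv[290,300,0])<8)&(hsv[...,1]>70)&(w[...,2]<.02)
        nlab,l,stt,_=cv2.connectedComponentsWithStats(m.astype(np.uint8));k=1+np.argmax(stt[1:,4])
        r=cv2.minAreaRect(w[l==k][:,:2].astype(np.float32));print('mat',r,np.round(cv2.boxPoints(r),3).tolist())
    for c in [(.55,.163),(.517,.02),(.575,-.123)]:
        mm=(np.hypot(w[...,0]-c[0],w[...,1]-c[1])<.07)&(w[...,2]>.057)&(w[...,2]<.075)
        q=w[mm][:,:2].astype(np.float32);r=cv2.minAreaRect(q);print('rack',np.round(r[0],3),np.round(r[1],3),round(r[2],1),len(q),np.nanmedian(w[mm][:,2]))
    if n=='top':
        mm=(np.hypot(w[...,0]-.465,w[...,1]-.41)<.15)&(w[...,2]>.015)&(w[...,2]<.035)
        r=cv2.minAreaRect(w[mm][:,:2].astype(np.float32));print('tray',r)
```

```text
top cam at [ 0.388 -0.06   1.041] K [443.   0. 319.]
mat hsv [ 97  75 105]
mat ((0.5268728137016296, 0.020730048418045044), (0.27777767181396484, 0.4685283303260803), 3.2356271743774414) [[0.375, 0.24699999392032623], [0.4009999930858612, -0.22100000083446503], [0.6790000200271606, -0.20499999821186066], [0.6520000100135803, 0.2619999945163727]]
rack [0.557 0.174] [0.025 0.093] 4.6 355 0.06474807517556178
rack [0.523 0.017] [0.09  0.023] 88.8 319 0.06461829161889486
rack [ 0.583 -0.122] [0.025 0.092] 3.5 329 0.06453004384562168
tray ((0.4665868580341339, 0.4064776599407196), (0.20538023114204407, 0.15621869266033173), 7.023895740509033)
side cam at [ 0.087 -0.873  1.143] K [583.   0. 320.]
mat hsv 
rack [0.556 0.17 ] [0.028 0.097] 4.4 200 0.06199932444405168
rack [0.523 0.012] [0.098 0.027] 87.8 234 0.06200488114321111
rack [ 0.581 -0.126] [0.029 0.096] 3.0 271 0.06199437789599335
wrist cam at [0.078 0.625 0.385] K [372.   0. 323.]
wrist in tool [-0.    -0.078 -0.158] [[1.0, 0.0, -0.0], [-0.0, 0.96, -0.29], [0.0, 0.29, 0.96]]
```

View pics/c1.png

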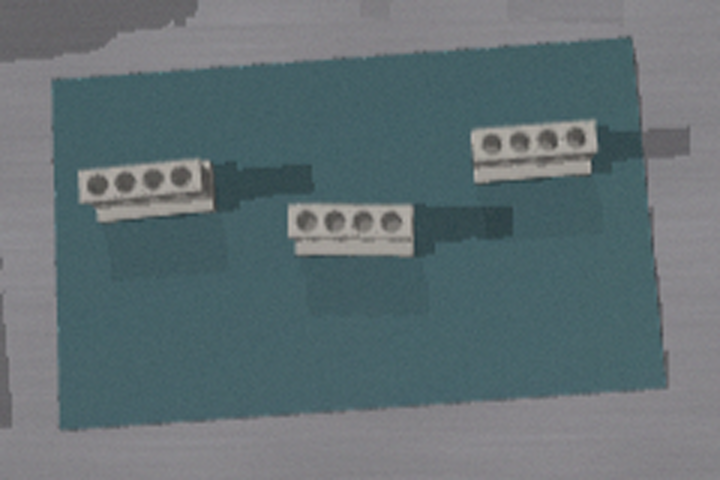

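```bash
cat >> h.py <<'E'
def to(p,yaw,tilt=0,s=None,show=True):
    """tool y axis at yaw deg (world), tool down; tilt deg about tool y, applied after"""
    s=s or arm.observe();T=R.from_rotvec(s['ee_rot']);c,sn=np.cos(np.radians(yaw)),np.sin(np.radians(yaw))
    G=R.from_matrix(np.array([[-sn,c,0],[c,sn,0],[0,0,-1]]))
    G=G*R.from_rotvec([0,np.radians(tilt),0])
    d=T.inv().apply(np.array(p)-s['position'])*1000; r=(T.inv()*G).as_rotvec()
    print('->',p,np.round(d,1).tolist(),np.round(r,3).tolist())
E
python3 - <<'E'
from h import *
to([.47,.165,.15],4.5);to([.47,.165,.054],4.5);
E
```

```text
-> [0.47, 0.165, 0.15] [-349.3, 414.9, 76.7] [0.0, -0.0, -0.327]
-> [0.47, 0.165, 0.054] [-349.4, 414.9, 172.7] [0.0, -0.0, -0.327]
```

>>> play_rows(
  motion=[
    [-1,-349,415,77,0,0,-0.327],
    [-1,-349,415,77,0,0,-0.327],
    [-1,-349,415,77,0,0,-0.327],
    [-1,-349,415,77,0,0,-0.327],
    [-1,-349,415,77,0,0,-0.327],
    [-1,-349,415,77,0,0,-0.327],
    [-1,-349,415,77,0,0,-0.327],
    [-1,-349,415,77,0,0,-0.327],
    [-1,-349,415,77,0,0,-0.327],
    [-1,-349,415,77,0,0,-0.327],
  ],
)

```text
clock: 1.85
position: [0.4437, 0.202, 0.1566]
ee_rot: [2.133, 2.307, 0.002]
force: [0.3, 1.3, -0.1]
width: 0.182
```

Run:
```python
from h import *
st()
to([.49,.168,.054],4.5);to([.602,.176,.054],4.5)
```

```text
1.85 [0.4437 0.202  0.1566] [[-0.078, 0.997, 0.001], [0.997, 0.078, 0.001], [0.001, 0.001, -1.0]] [ 0.3  1.3 -0.1] 0.182 [-0.64  0.29  0.12  2.   -0.05  0.86  1.16]
-> [0.49, 0.168, 0.054] [-37.6, 43.4, 102.6] [0.001, -0.001, -0.0]
-> [0.602, 0.176, 0.054] [-38.4, 155.7, 102.7] [0.001, -0.001, -0.0]
```

>>> play_rows(
  motion=[
    [-1,-38,30,50,0,0,0],
    [-1,-38,43,100,0,0,0],
    [-1,-38,43,103,0,0,0],
    [-1,-38,60,103,0,0,0],
    [-1,-38,75,103,0,0,0],
    [-1,-38,87,103,0,0,0],
    [-1,-38,98,103,0,0,0],
    [-1,-38,109,103,0,0,0],
    [-1,-38,120,103,0,0,0],
    [-1,-38,131,103,0,0,0],
  ],
)

```text
clock: 2.85
position: [0.5782, 0.1746, 0.0538]
ee_rot: [2.132, 2.307, 0.002]
force: [-0.2, -0.3, 0.8]
width: 0.006
```

Run:
```python
from h import *
st();p=shot('side','s2.png');cv2.imwrite('pics/s2c.png',cv2.resize(p['img'][120:320,200:440],None,fx=3,fy=3))
```

```text
2.85 [0.5782 0.1746 0.0538] [[-0.078, 0.997, 0.001], [0.997, 0.078, 0.001], [0.001, 0.001, -1.0]] [-0.2 -0.3  0.8] 0.006 [-0.47  0.59  0.12  1.81 -0.1   0.75  1.36]
```

View pics/s2c.png

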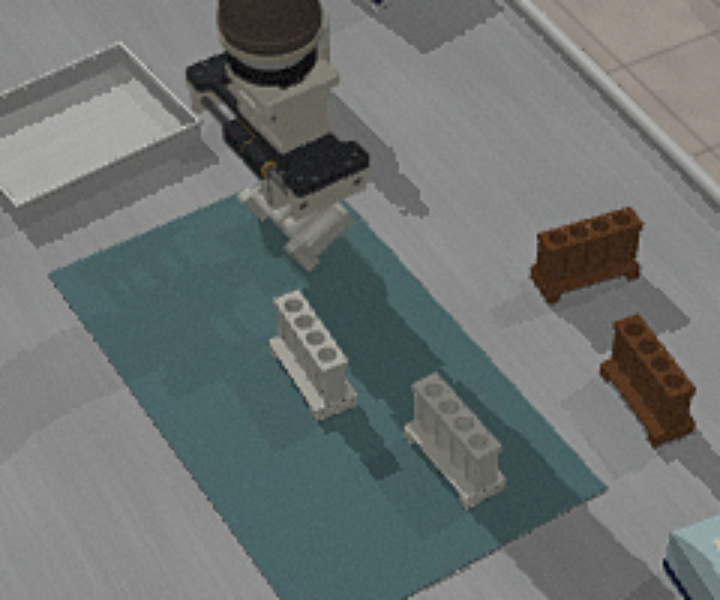

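The rack is leaning at about 35° (crop px ~300,240). I keep pushing, then lift.

>>> play_rows(
  motion=[
    [-1,0,12,0,0,0,0],
    [-1,0,22,0,0,0,0],
    [-1,0,22,0,0,0,0],
    [-1,0,15,-30,0,0,0],
    [-1,0,-10,-80,0,0,0],
    [-1,0,-60,-100,0,0,0],
    [-1,0,-110,-100,0,0,0],
    [-1,0,-120,-100,0,0,0],
  ],
)

```text
clock: 3.7
position: [0.4554, 0.1647, 0.1541]
ee_rot: [-2.131, -2.308, -0.003]
force: [0.8, 0.5, -0.5]
width: 0.006
```

Run:
```python
from h import *
st();p=shot('wrist','w1.png')
t=shot('top','t2.png');w=cloud(t)
mm=(abs(w[...,0]-.6)<.09)&(abs(w[...,1]-.17)<.07)&(w[...,2]>.015)&(w[...,2]<.06)
q=w[mm];r=cv2.minAreaRect(q[:,:2].astype(np.float32));print(r,len(q),np.percentile(q,[1,50,99],axis=0))
to([.455,.016,.153],-1.2);to([.455,.016,.054],-1.2);to([.57,.014,.054],-1.2)
cv2.imwrite('pics/tw2.png',np.hstack([cv2.resize(p['img'],(400,300)),cv2.resize(t['img'][200:280,180:287],(400,300))]))
```

```text
3.7 [0.4554 0.1647 0.1541] [[-0.079, 0.997, 0.001], [0.997, 0.079, 0.001], [0.001, 0.001, -1.0]] [ 0.8  0.5 -0.5] 0.006 [-0.56  0.29  0.13  2.01 -0.05  0.85  1.25]
((0.6138865947723389, 0.17907512187957764), (0.06587370485067368, 0.09286905825138092), 4.734302997589111) 1006 [[0.58061177 0.13173142 0.01554519]
 [0.61539967 0.18042963 0.0279137 ]
 [0.64698624 0.2246871  0.04569655]]
-> [0.455, 0.016, 0.153] [-148.4, -13.8, 0.8] [0.002, -0.001, 0.101]
-> [0.455, 0.016, 0.054] [-148.5, -14.0, 99.8] [0.002, -0.001, 0.101]
-> [0.57, 0.014, 0.054] [-159.7, 100.5, 100.0] [0.002, -0.001, 0.101]
```

View pics/tw2.png

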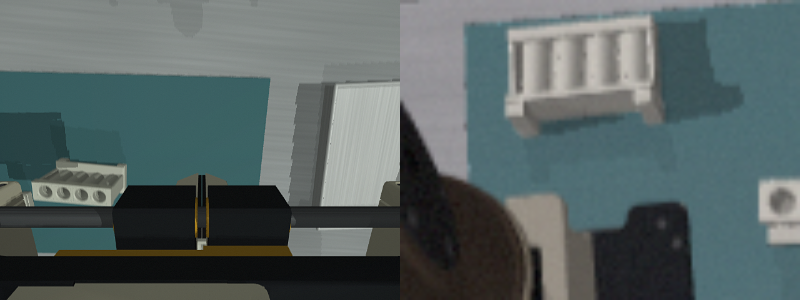

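Rack A (px ~585,75 of the right panel) lies on its side, still on the mat (x to 0.647), and its gap looks empty. Next is rack B, pushed in the same way.

>>> play_rows(
  motion=[
    [-1,-50,-12,0,0,0,0.101],
    [-1,-100,-12,0,0,0,0.101],
    [-1,-148,-14,10,0,0,0.101],
    [-1,-148,-14,55,0,0,0.101],
    [-1,-149,-14,100,0,0,0.101],
    [-1,-149,-14,100,0,0,0.101],
    [-1,-151,5,100,0,0,0.101],
    [-1,-152,20,100,0,0,0.101],
    [-1,-153,31,100,0,0,0.101],
    [-1,-154,42,100,0,0,0.101],
  ],
)

```text
clock: 4.8
position: [0.5126, 0.0153, 0.0552]
ee_rot: [2.244, 2.198, 0.005]
force: [0.5, -1.1, 0.1]
width: 0.007
```

Run:
```python
from h import *
st();to([.568,.014,.054],-1.2)
```

```text
4.8 [0.5126 0.0153 0.0552] [[0.021, 1.0, 0.003], [1.0, -0.021, 0.002], [0.002, 0.003, -1.0]] [ 0.5 -1.1  0.1] 0.007 [-0.27  0.47  0.18  2.04 -0.14  0.63  1.56]
-> [0.568, 0.014, 0.054] [-0.2, 55.4, 1.3] [0.003, -0.002, 0.0]
```

>>> play_rows(
  motion=[
    [-1,0,11,1,0,0,0],
    [-1,0,22,1,0,0,0],
    [-1,0,33,1,0,0,0],
    [-1,0,44,1,0,0,0],
    [-1,0,55,1,0,0,0],
    [-1,0,55,1,0,0,0],
    [-1,0,50,-30,0,0,0],
    [-1,0,50,-80,0,0,0],
    [-1,-20,60,-110,0,0,0],
    [-1,-20,60,-110,0,0,0],
  ],
)

```text
clock: 5.8
position: [0.575, -0.0091, 0.17]
ee_rot: [2.242, 2.19, 0.013]
force: [0.0, -0.1, 0.7]
width: 0.002
```

Run:
```python
from h import *
st()
t=shot('top')
w=cloud(t)
mm=(abs(w[...,0]-.56)<.09)&(abs(w[...,1]-.015)<.07)&(w[...,2]>.015)&(w[...,2]<.06)
q=w[mm];print(len(q),np.percentile(q,[1,50,99],axis=0))
for x,z in [(.66,.15),(.66,.054),(.60,.054),(.537,.054)]:
    to([x,-.124+(x-.582)*.058,z],3.3)
```

```text
5.8 [ 0.575  -0.0091  0.17  ] [[0.024, 1.0, 0.011], [1.0, -0.024, 0.001], [0.001, 0.011, -1.0]] [ 0.  -0.1  0.7] 0.002 [-0.25  0.4   0.23  1.79 -0.11  0.95  1.58]Traceback (most recent call last):
  File "<stdin>", line 6, in <module>
    return _quantile_unchecked(
        a, q, axis, out, overwrite_input, method, keepdims, weights)
    return _ureduce(a,
                    func=_quantile_ureduce_func,
    ...<5 lines>...
                    overwrite_input=overwrite_input,
                    method=method)
    r = func(a, **kwargs)
    result = _quantile(arr,
                       quantiles=q,
    ...<2 lines>...
                       out=out,
                       weights=wgt)
    slices_having_nans = np.isnan(arr[-1, ...])
                                  ~~~^^^^^^^^^
IndexError: index -1 is out of bounds for axis 0 with size 0
```

Run:
```python
from h import *
for x,z in [(.66,.16),(.66,.054),(.60,.054),(.537,.054)]:
    to([x,-.124+(x-.582)*.058,z],3.3)
p=shot('side');w=cloud(p)
mm=(abs(w[...,0]-.56)<.09)&(abs(w[...,1]-.015)<.07)&(w[...,2]>.015)&(w[...,2]<.06)
q=w[mm];print(len(q),np.percentile(q,[1,50,99],axis=0) if len(q) else '')
```

```text
-> [0.66, -0.119476, 0.16] [-109.8, 89.3, 7.9] [0.007, -0.001, -0.081]
-> [0.66, -0.119476, 0.054] [-110.0, 88.6, 113.9] [0.007, -0.001, -0.081]
-> [0.6, -0.122956, 0.054] [-114.9, 28.6, 113.5] [0.007, -0.001, -0.081]
-> [0.537, -0.12661, 0.054] [-120.0, -34.2, 113.0] [0.007, -0.001, -0.081]
720 [[ 0.54799402 -0.03593368  0.01565051]
 [ 0.57838792  0.00859171  0.02531592]
 [ 0.61184495  0.05856075  0.04470044]]
```

>>> play_rows(
  motion=[
    [-1,-35,35,0,0,0,-0.04],
    [-1,-70,70,0,0,0,-0.081],
    [-1,-110,89,8,0.007,0,-0.081],
    [-1,-110,89,20,0.007,0,-0.081],
    [-1,-110,89,65,0.007,0,-0.081],
    [-1,-110,89,113,0.007,0,-0.081],
    [-1,-110,89,114,0.007,0,-0.081],
    [-1,-111,70,114,0.007,0,-0.081],
    [-1,-112,55,114,0.007,0,-0.081],
    [-1,-113,42,114,0.007,0,-0.081],
  ],
)

```text
clock: 6.9
position: [0.6109, -0.1197, 0.0526]
ee_rot: [-2.152, -2.283, 0.002]
force: [0.5, 0.7, 0.8]
width: 0.009
```

Run:
```python
from h import *
st();to([.535,-.1267,.054],3.3)
```

```text
6.9 [ 0.6109 -0.1197  0.0526] [[-0.059, 0.998, -0.004], [0.998, 0.059, 0.002], [0.002, -0.004, -1.0]] [0.5 0.7 0.8] 0.009 [-0.02  0.62  0.2   1.76 -0.16  0.78  1.88]
-> [0.535, -0.1267, 0.054] [-2.5, -76.2, -1.1] [-0.004, -0.002, 0.002]
```

>>> play_rows(
  motion=[
    [-1,-1,-12,-1,0,0,0],
    [-1,-1,-23,-1,0,0,0],
    [-1,-1,-34,-1,0,0,0],
    [-1,-2,-45,-1,0,0,0],
    [-1,-2,-56,-1,0,0,0],
    [-1,-2,-66,-1,0,0,0],
    [-1,-2,-75,-1,0,0,0],
    [-1,-2,-75,-1,0,0,0],
    [-1,-2,-65,-40,0,0,0],
    [-1,-2,-20,-90,0,0,0],
  ],
)

```text
clock: 7.9
position: [0.5771, -0.1243, 0.1301]
ee_rot: [-2.151, -2.279, 0.007]
force: [1.5, -0.1, 0.1]
width: 0.004
```

>>> play_rows(
  motion=[
    [-1,0,50,-20,0,0,0],
    [-1,0,100,-20,0,0,0],
    [-1,0,115,-20,0,0,0],
    [-1,0,115,-20,0,0,0],
  ],
)

```text
clock: 8.3
position: [0.6945, -0.1166, 0.1483]
ee_rot: [-2.149, -2.281, 0.006]
force: [-0.4, -0.4, 0.1]
width: 0.005
```

Run:
```python
from h import *
st();p=shot('wrist','w3.png');t=shot('top','t3.png')
w=cloud(t)
for c in [(.614,.179),(.58,.01),(.53,-.124)]:
    mm=(abs(w[...,0]-c[0])<.07)&(abs(w[...,1]-c[1])<.07)&(w[...,2]>.012)&(w[...,2]<.06)
    q=w[mm];print(len(q),np.percentile(q,[1,50,99],axis=0).round(3).tolist() if len(q) else '', cv2.minAreaRect(q[:,:2].astype(np.float32)) if len(q) else '')
cv2.imwrite('pics/tw3.png',np.hstack([cv2.resize(p['img'],(400,300)),cv2.resize(t['img'][190:310,190:350],(400,300))]))
to([.62,.09,.19],3.3)
```

```text
8.3 [ 0.6945 -0.1166  0.1483] [[-0.059, 0.998, -0.008], [0.998, 0.059, 0.002], [0.003, -0.008, -1.0]] [-0.4 -0.4  0.1] 0.005 [-0.04  0.64  0.23  1.45 -0.15  1.08  1.84]
1029 [[0.58, 0.132, 0.013], [0.615, 0.18, 0.028], [0.648, 0.225, 0.046]] ((0.6136043071746826, 0.17926537990570068), (0.0671575739979744, 0.09251686930656433), 5.683516979217529)
14 [[0.6, 0.055, 0.025], [0.609, 0.059, 0.028], [0.614, 0.06, 0.03]] ((0.6070595979690552, 0.057350367307662964), (0.014547623693943024, 0.00510048633441329), 0.29155415296554565)
7 [[0.497, -0.173, 0.025], [0.5, -0.172, 0.027], [0.504, -0.17, 0.03]] ((0.5008986592292786, -0.17143851518630981), (0.0027722700033336878, 0.007228240370750427), 85.301513671875)
-> [0.62, 0.09, 0.19] [211.8, -59.8, -40.5] [-0.01, -0.003, -0.0]
```

View pics/tw3.png

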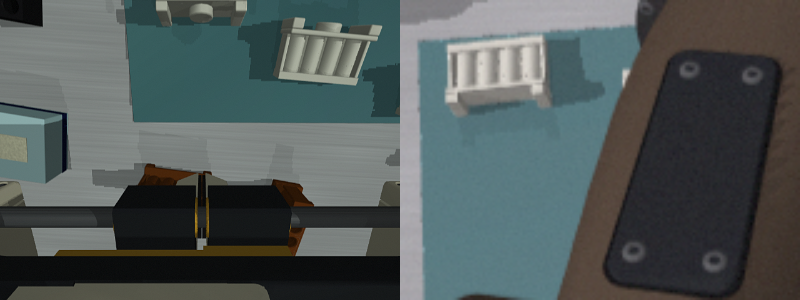

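Wrist view: racks C (px 200,12) and B (px 330,30) both show the round boss. Rack A's gap is empty in the top views, so A is the reject. I'll take one more look at A's underside while hovering, before gripping.

Run:
```python
from h import *
to([.62,.18,.15],3.3)
```

```text
-> [0.62, 0.18, 0.15] [301.5, -54.2, -0.3] [-0.01, -0.003, -0.0]
```

>>> play_rows(
  motion=[
    [0.43,50,-10,0,0,0,0],
    [0.43,100,-30,0,0,0,0],
    [0.43,302,-54,0,-0.01,0,0],
    [0.43,302,-54,0,-0.01,0,0],
    [0.43,302,-54,0,-0.01,0,0],
    [0.43,302,-54,0,-0.01,0,0],
    [0.43,302,-54,0,-0.01,0,0],
  ],
)

```text
clock: 9.1
position: [0.6167, 0.1887, 0.1497]
ee_rot: [-2.142, -2.289, -0.006]
force: [0.3, 0.7, 0.6]
width: 0.566
```

Run:
```python
from h import *
st();p=shot('wrist');t=shot('top')
w=cloud(p);mm=(abs(w[...,0]-.614)<.07)&(abs(w[...,1]-.179)<.065)&(w[...,2]>.013)&(w[...,2]<.055)
mm[290:]=0
q=w[mm];print(len(q),np.percentile(q,[1,50,99],axis=0).round(3).tolist(),cv2.minAreaRect(q[:,:2].astype(np.float32)))
cv2.imwrite('pics/tw4.png',np.hstack([cv2.resize(p['img'],(400,300)),cv2.resize(t['img'][190:310,190:350],(400,300))]))
to([.6186,.18,.11],-84.8,-10);to([.6177,.1797,.014],-84.8,-10)
```

```text
9.1 [0.6167 0.1887 0.1497] [[-0.066, 0.998, -0.002], [0.998, 0.066, 0.007], [0.007, -0.002, -1.0]] [0.3 0.7 0.6] 0.566 [-0.51  0.54  0.2   1.62 -0.13  0.99  1.37]
8831 [[0.582, 0.132, 0.014], [0.616, 0.177, 0.028], [0.648, 0.223, 0.045]] ((0.6155753135681152, 0.17761719226837158), (0.06571295857429504, 0.09235279262065887), 4.855704307556152)
-> [0.6186, 0.18, 0.11] [-2.9, 0.1, 39.7] [0.131, -0.141, 1.538]
-> [0.6177, 0.1797, 0.014] [-3.5, -0.8, 135.7] [0.131, -0.141, 1.538]
```

View pics/tw4.png

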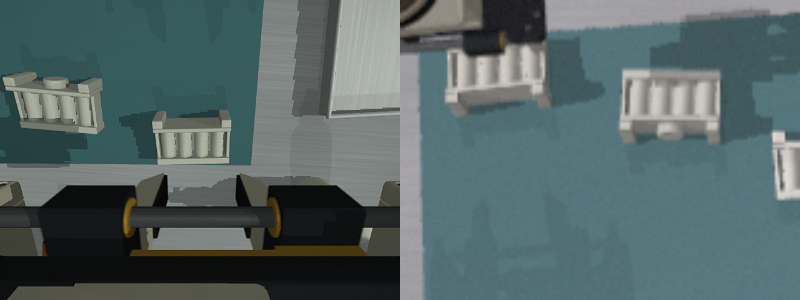

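Rack A (wrist px 195,135) has only an empty gap between its feet, while its neighbour shows the boss. I rotate for the grasp.

>>> play_rows(
  motion=[
    [0.43,0,0,10,0.131,-0.141,1.538],
    [0.43,0,0,20,0.131,-0.141,1.538],
    [0.43,-1,-5,30,0.131,-0.141,1.538],
    [0.43,-1,-5,40,0.131,-0.141,1.538],
    [0.43,-1,-5,40,0.131,-0.141,1.538],
    [0.43,-1,-5,40,0.131,-0.141,1.538],
    [0.43,-1,-5,40,0.131,-0.141,1.538],
    [0.43,-1,-5,40,0.131,-0.141,1.538],
    [0.43,-1,-5,40,0.131,-0.141,1.538],
    [0.43,-1,-5,40,0.131,-0.141,1.538],
  ],
)

```text
clock: 10.2
position: [0.6136, 0.1784, 0.1102]
ee_rot: [3.115, 0.197, -0.267]
force: [0.2, 0.3, 0.2]
width: 0.714
```

>>> play_rows(
  motion=[
    [0.43,0,0,0,0,0,0.1],
    [0.43,0,0,0,0,0,0.1],
    [0.43,0,0,0,0,0,0.1],
  ],
)

```text
clock: 10.5
position: [0.6136, 0.1764, 0.1104]
ee_rot: [3.112, 0.043, -0.265]
force: [-0.5, 0.3, 0.2]
width: 0.715
```

Run:
```python
from h import *
st()
to([.6187,.178,.07],-84.8,-10);to([.6187,.178,.015],-84.8,-10)
```

```text
10.5 [0.6136 0.1764 0.1104] [[0.985, 0.029, -0.169], [0.026, -0.999, -0.02], [-0.169, 0.015, -0.985]] [-0.5  0.3  0.2] 0.715 [-0.7   0.73  0.61  1.53 -0.43  1.2   0.05]
-> [0.6187, 0.178, 0.07] [11.9, -2.0, 39.0] [0.004, -0.004, -0.064]
-> [0.6187, 0.178, 0.015] [21.2, -2.9, 93.2] [0.004, -0.004, -0.064]
```

>>> play_rows(
  force=25,
  motion=[
    [0.43,10,-2,20,0.004,-0.004,-0.064],
    [0.43,12,-2,39,0.004,-0.004,-0.064],
    [0.43,12,-2,39,0.004,-0.004,-0.064],
    [0.43,15,-2,55,0.004,-0.004,-0.064],
    [0.43,18,-3,73,0.004,-0.004,-0.064],
    [0.43,21,-3,91,0.004,-0.004,-0.064],
    [0.43,21,-3,93,0.004,-0.004,-0.064],
    [0.43,21,-3,93,0.004,-0.004,-0.064],
  ],
)

```text
clock: 11.3
position: [0.6179, 0.1779, 0.0143]
ee_rot: [3.117, 0.142, -0.275]
force: [0.4, 0.4, 0.3]
width: 0.719
```

Run:
```python
from h import *
st()
```

```text
11.3 [0.6179 0.1779 0.0143] [[0.98, 0.091, -0.175], [0.089, -0.996, -0.017], [-0.175, 0.001, -0.984]] [0.4 0.4 0.3] 0.719 [-0.66  0.84  0.54  1.57 -0.48  1.05  0.15]
```

No contact so far. Closing and lifting a little.

>>> play_rows(
  force=25,
  motion=[
    [-1,0,0,0,0,0,0],
    [-1,0,0,0,0,0,0],
    [-1,0,0,0,0,0,0],
    [-1,0,0,0,0,0,0],
    [-1,0,0,0,0,0,0],
    [-1,0,0,0,0,0,0],
  ],
)

```text
clock: 11.9
position: [0.6184, 0.178, 0.0149]
ee_rot: [3.118, 0.142, -0.274]
force: [-0.2, -0.4, 6.2]
width: 0.565
```

>>> play_rows(
  motion=[
    [-1,-3,0,-15,0,0,0],
    [-1,-7,0,-40,0,0,0],
    [-1,-14,0,-80,0,0,0],
    [-1,-18,0,-105,0,0,0],
    [-1,-18,0,-105,0,0,0],
  ],
)

```text
clock: 12.4
position: [0.6213, 0.1782, 0.1261]
ee_rot: [3.12, 0.142, -0.264]
force: [0.9, 0.1, -0.5]
width: 0.564
```

Run:
```python
from h import *
st();p=shot('side');cv2.imwrite('pics/s5.png',cv2.resize(p['img'][80:320,160:480],(800,600)))
to([.4666,.4065,.12],-83,-10);to([.4666,.4065,.016],-83,-10)
```

```text
12.4 [0.6213 0.1782 0.1261] [[0.982, 0.091, -0.167], [0.09, -0.996, -0.015], [-0.168, -0.001, -0.986]] [ 0.9  0.1 -0.5] 0.564 [-0.69  0.72  0.6   1.5  -0.42  1.23  0.1 ]
-> [0.4666, 0.4065, 0.12] [-129.5, -241.3, 26.4] [-0.006, -0.003, -0.031]
-> [0.4666, 0.4065, 0.016] [-111.7, -241.3, 128.8] [-0.006, -0.003, -0.031]
```

View pics/s5.png

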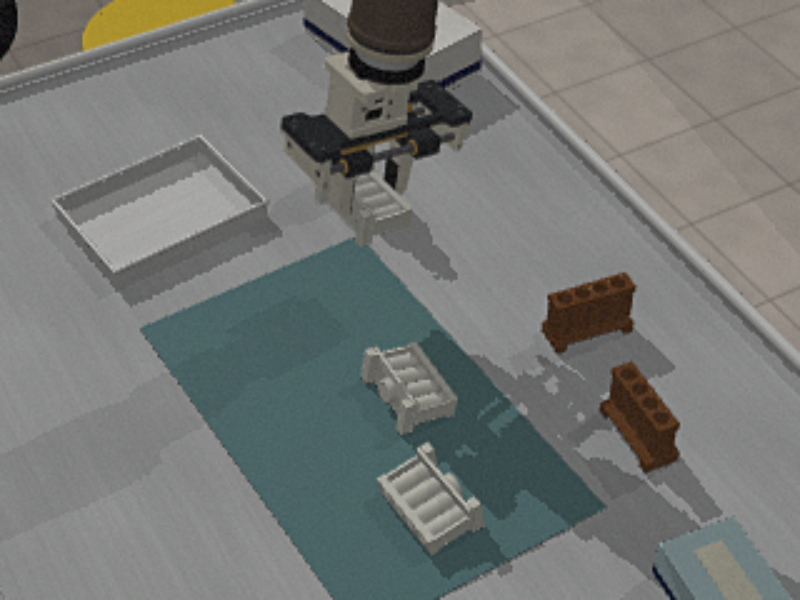

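Rack A is held (px 375,205, 52 mm opening). I move in x first to clear the bottle, then across to the tray.

>>> play_rows(
  motion=[
    [-1,-50,0,9,0,0,0],
    [-1,-100,0,18,0,0,0],
    [-1,-125,-25,22,0,0,0],
    [-1,-129,-75,26,0,0,-0.031],
    [-1,-129,-125,26,0,0,-0.031],
    [-1,-129,-175,26,0,0,-0.031],
    [-1,-129,-225,26,-0.006,-0.003,-0.031],
    [-1,-129,-241,26,-0.006,-0.003,-0.031],
    [-1,-129,-241,26,-0.006,-0.003,-0.031],
    [-1,-129,-241,26,-0.006,-0.003,-0.031],
  ],
)

```text
clock: 13.45
position: [0.4668, 0.405, 0.1193]
ee_rot: [3.111, 0.191, -0.274]
force: [-0.5, -0.9, -1.6]
width: 0.564
```

Run:
```python
from h import *
st()
to([.4666,.4065,.04],-83,-10);to([.4666,.4065,.0155],-83,-10)
p=shot('top','t6.png');s=shot('side');w=cloud(s)
for n,ww in(('side',w),('top',cloud(p))):
    m=(np.hypot(ww[...,0]-.4666,ww[...,1]-.4065)<.15)&(ww[...,2]>.019)&(ww[...,2]<.032);print(n,cv2.minAreaRect(ww[m][:,:2].astype(np.float32)))
```

```text
13.45 [0.4668 0.405  0.1193] [[0.977, 0.122, -0.173], [0.12, -0.992, -0.024], [-0.175, 0.002, -0.985]] [-0.5 -0.9 -1.6] 0.564 [-1.09  0.66  0.56  1.6  -0.45  1.17 -0.25]
-> [0.4666, 0.4065, 0.04] [13.9, -1.7, 78.1] [0.002, 0.001, -0.0]
-> [0.4666, 0.4065, 0.0155] [18.1, -1.8, 102.2] [0.002, 0.001, -0.0]
side ((0.46622762084007263, 0.4031071662902832), (0.20740120112895966, 0.16340027749538422), 6.990302085876465)
top ((0.4665711522102356, 0.4061920940876007), (0.2050802856683731, 0.15585088729858398), 6.93204927444458)
```

>>> play_rows(
  motion=[
    [-1,7,-2,40,0,0,0],
    [-1,13,-2,72,0,0,0],
    [-1,15,-2,85,0,0,0],
    [-1,16,-2,93,0,0,0],
    [-1,17,-2,98,0,0,0],
    [-1,18,-2,101,0,0,0],
    [-1,18,-2,102,0,0,0],
    [-1,18,-2,102,0,0,0],
  ],
)

```text
clock: 14.35
position: [0.4677, 0.4061, 0.0171]
ee_rot: [3.112, 0.187, -0.272]
force: [0.3, 0.5, -1.8]
width: 0.56
```

Run:
```python
from h import *
st()
```

```text
14.35 [0.4677 0.4061 0.0171] [[0.978, 0.12, -0.172], [0.118, -0.993, -0.022], [-0.173, 0.001, -0.985]] [ 0.3  0.5 -1.8] 0.56 [-1.05  0.78  0.5   1.67 -0.53  0.99 -0.19]
```

>>> play_rows(
  motion=[
    [-1,0,0,1,0,0,0],
    [-1,0,0,2.2,0,0,0],
    [-1,0,0,2.2,0,0,0],
    [-1,0,0,2.2,0,0,0],
  ],
)

```text
clock: 14.75
position: [0.4673, 0.4061, 0.0149]
ee_rot: [3.112, 0.187, -0.272]
force: [-0.2, 0.2, -1.5]
width: 0.563
```

>>> play_rows(
  motion=[
    [-1,0,0,1,0,0,0],
    [-1,0,0,1,0,0,0],
    [-1,0,0,1,0,0,0],
  ],
)

```text
clock: 15.05
position: [0.4673, 0.4061, 0.0148]
ee_rot: [3.113, 0.187, -0.272]
force: [-1.3, -0.9, 7.0]
width: 0.564
```

Contact (force up to +7 N). I release part-way, then lift.

>>> play_rows(
  motion=[
    [0.43,0,0,0,0,0,0],
    [0.43,0,0,0,0,0,0],
    [0.43,0,0,0,0,0,0],
    [0.43,-3,0,-15,0,0,0],
    [0.43,-7,0,-40,0,0,0],
    [0.43,-15,0,-85,0,0,0],
    [0.43,-23,0,-130,0,0,0],
    [0.43,-100,0,-160,0,0,0],
    [0.43,-150,0,-160,0,0,0],
    [0.43,-150,0,-160,0,0,0],
  ],
)

```text
clock: 16.05
position: [0.3458, 0.3917, 0.2006]
ee_rot: [3.115, 0.189, -0.272]
force: [-0.1, 1.4, 0.8]
width: 0.714
```

Run:
```python
from h import *
st();s=shot('side');p=shot('top')
for n,ww in(('side',cloud(s)),('top',cloud(p))):
    for nm,c in(('A',(.47,.406)),('B',(.58,.01)),('C',(.53,-.124))):
        m=(abs(ww[...,0]-c[0])<.065)&(abs(ww[...,1]-c[1])<.062)&(ww[...,2]>.012)&(ww[...,2]<.07)
        q=ww[m];print(n,nm,np.percentile(q,[1,99],axis=0).round(3).tolist() if len(q) else None,cv2.minAreaRect(q[:,:2].astype(np.float32)) if len(q) else '')
cv2.imwrite('pics/f.png',np.hstack([cv2.resize(s['img'][100:300,150:430],(400,300)),cv2.resize(p['img'][180:345,80:410],(400,200))[:0] if 0 else cv2.copyMakeBorder(cv2.resize(p['img'][180:345,80:410],(400,200)),0,100,0,0,cv2.BORDER_CONSTANT)]))
```

```text
16.05 [0.3458 0.3917 0.2006] [[0.978, 0.121, -0.172], [0.119, -0.993, -0.019], [-0.174, -0.002, -0.985]] [-0.1  1.4  0.8] 0.714 [-1.31  0.42  0.61  1.78 -0.36  1.19 -0.43]
side A [[0.427, 0.351, 0.012], [0.496, 0.451, 0.044]] ((0.458871454000473, 0.4149777293205261), (0.07814478874206543, 0.1273072212934494), 14.221203804016113)
side B [[0.548, -0.036, 0.013], [0.612, 0.058, 0.044]] ((0.579937219619751, 0.010173425078392029), (0.09895379841327667, 0.06683450192213058), 88.1365966796875)
side C [[0.491, -0.177, 0.013], [0.554, -0.084, 0.044]] ((0.5231902003288269, -0.12933272123336792), (0.06422607600688934, 0.09764493256807327), 3.4253244400024414)
top A [[0.428, 0.359, 0.014], [0.497, 0.453, 0.046]] ((0.4628278613090515, 0.4070485234260559), (0.0653497576713562, 0.09543988853693008), 5.808278560638428)
top B [[0.549, -0.029, 0.014], [0.614, 0.06, 0.047]] ((0.5811137557029724, 0.01602674089372158), (0.09171946346759796, 0.06599928438663483), 89.08229064941406)
top C [[0.494, -0.171, 0.017], [0.553, -0.079, 0.046]] ((0.5244177579879761, -0.12576639652252197), (0.06260645389556885, 0.0921858698129654), 3.6030185222625732)
```

View pics/f.png

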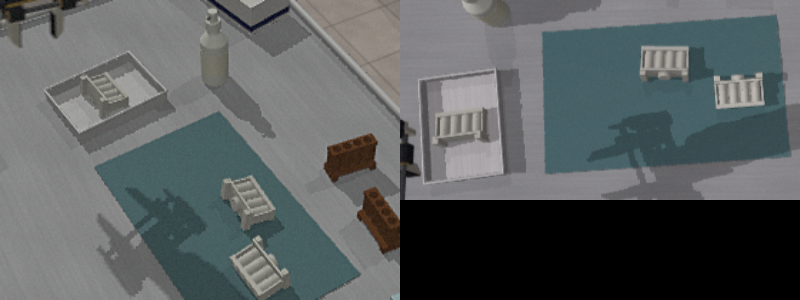

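The final view shows rack A flat on its side in the tray (left px 105,90), and B and C on their sides on the mat with their bosses showing. The bottle and the brown racks look unmoved and the gripper is clear, so I hand in.

```bash
python3 -c "
from cell import arm
print(arm.sign_off())"
```

```text
the job is handed in; nothing more can be done
None
```

I tipped all three pale racks onto their sides on the mat and checked each underside. The left-hand rack (nearest the tray) had an empty gap where the boss should be. I gripped it from above with a 10° tilt and lowered it into the steel tray until it touched. The last lowering step read about 7 N. I then let go and handed in at about 16 s of the 64 s.

- **Rejected rack:** it lies flat on its side in the middle of the tray, about 45 mm at its highest point in both cameras.
- **Sound racks:** the other two each show a round boss. They lie on their sides, fully on the mat.
- **Everything else:** I did not touch the brown look-alikes, bottle, tube stand or swab box. The bottle and the two brown racks in the last picture stood where they were; I did not re-measure the rest.
- **Disagreements:** the side camera's outline of the rack in the tray came out too large (78 x 127 mm), probably because it took in part of the tray wall. The top camera gave 65 x 95 mm, which fits a rack lying flat. No other check failed.

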